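# Take the dead lamp out of a tabletop spotlight

## Task

The lamp in the tabletop spotlight has failed. Twist the spotlight's rear lamp cover a quarter turn anticlockwise to free its bayonet, lift it off and set it down upright on the rubber mat without dropping it; then draw the lamp out by its base and push it, glass end first, through the spring flap of the spent-lamp box, so that it falls inside and the flap shuts behind it. Leave the other things on the bench where they are.

Things in the scene. Friction and masses are not known exactly. Their poses are not given: they have to be found in the camera images.
- mount_axis (a point): Black spotlight, fixed on the bench (place and heading vary): a finned barrel 100 mm across in a yoke on a 190 x 160 mm base, tilted nose-down, so its rear faces up and towards the robot. The point is on the barrel's axis where the cover's rim stands, about 222 mm above the bench. z: outwards along the axis, always 35 degrees from vertical, the way the cover and lamp come off; y horizontal.
- lamp_cover: Bare metal cover on the spotlight's rear: a hollow cap 87 mm across, 86 mm tall with its grip bar, about 0.18 kg, loose but locked by two lugs. Origin: centre of its rim (the underside it stands on). z: its axis, out through the bar; y: along the bar. Locked, its origin and axes agree with mount_axis. It hides the lamp: lift it 55 mm or more along the axis to clear it.
- cover_grip (a point): Centre of the cover's grip bar, 71 mm from the rim along z; the bar is 14 mm thick (x), 64 mm long (y), 30 mm high (56 to 86 mm from the rim). Turned anticlockwise (looking at the bar) the cover is free to lift from about 50 degrees and stops at about 92. Turning takes about 0.3 N m; a spring ring under the rim presses it out with about 6 N and raises it 2.5 mm when free.
- lamp: The lamp, about 0.13 kg, loose in its holder under the cover: round white ceramic base 30 mm across, 52 mm long, on a glass bulb 18 mm across, 50 mm long. Origin: tip of the glass; z: from glass to base. In the holder z agrees with mount_axis and the base's end is 50 mm out from that point, 33 mm beyond the neck (64 mm across) round it. Draw it out 70 mm along the axis to clear.
- lamp_base (a point): Centre of the lamp's ceramic base, 76 mm from the tip of the glass along the lamp's z and 26 mm from the end of the base.
- mat_top (a point): Centre of the top of the black rubber mat, 200 x 200 x 4 mm, fixed on the bench on one side of the spotlight (left or right varies); a wrench lies along its edge at +x, 80 mm from its centre.
- box_mouth (a point): Grey sheet-metal box for spent lamps, 150 (x) x 170 (y) x 185 mm tall, fixed on the bench on the other side of the spotlight. This point is the centre of its mouth, level with its top; the mouth is 84 mm (x) by 130 mm (y) and is closed by an aluminium flap hinged along its +x edge that swings down into the box.
- flap (a joint): Angle of the box's flap, rad: 0 shut (level), 1.45 hanging fully open. A light spring shuts it: about 0.7 N at its middle opens it.
- wrench: Bystander: steel wrench 160 mm long, lying on the mat. Origin on its underside.
- puppet: Bystander: clay-coloured puppet about 180 mm long lying on the bench. Origin under its hips.
- keypad: Bystander: black keypad 60 x 130 x 18 mm. Origin under its centre.
- tape_roll: Bystander: roll of black tape, 104 mm across, 48 mm high. Origin under its centre.
- gel_frame: Bystander: flat dark square frame 100 x 100 x 4 mm. Origin under its centre.
- spare_lens: Bystander: black round lens 66 mm across, 45 mm high. Origin under its centre.
- adaptor: Bystander: white plug-in power adaptor 55 x 55 x 28 mm. Origin under its centre.
Things that resemble listed ones, but are neither listed nor needed, are in the scene too. Leave any turquoise look-alike of the part that bears box_mouth alone.

How it is judged:
By the outcome, as a careful person would: the job done as asked, in the order asked, and still so for the second after the job is handed in, with the robot touching nothing.
It also fails if it takes over 58 s, if anything falls off the work surface, if the arm or the gripper's body presses on something with over 40 N, if the wrist force passes 120 N, or if a joint passes its speed limit or range.

## Robot

A 6-joint arm with a two-finger parallel gripper is mounted at the origin on the work surface. World frame = base frame: x ahead of the robot, y to its left, z up, the work surface at z = 0. Lengths are in mm, angles in degrees, forces in N, time in s.
With the tool pointing down it reaches from about 250 to 775 mm from the base axis. Payload 8.9 kg.
Tool frame: the origin (TCP) lies between the finger pads; the fingertips stand 22 mm ahead of it and the grasp point (between the pads) lies 3 mm ahead of it; z points along the fingers, x is the direction in which the jaws open and shut, and the axes are right-handed (so a half turn about z gives the same grasp; the last joint's range is limited). The gripper opens to 85 mm and grips with 20 to 120 N. Pads are 22 mm wide; open, the fingers measure 114 mm over their backs; the gripper's body (76 mm by 85 mm) begins 54 mm behind the grasp point. The pads swing forward as they close: fully open they stand 13 mm farther back than shut.
Start: joints at [-83.612, 16.656, -8.789, 64.555, 0, 82.019], TCP at [130.296, -508.573, 253.305] pointing down, gripper open.
Joint ranges: [-144.48, 144.48], [-52.06, 99.96], [-74.48, 78.29], [-112.23, 115.85], [-86.99, 84.42], [-180, 180]. Speed limits (degrees/s): [127.2, 127.2, 159.86, 180, 180, 180].

## Interface

Orientations are given as [roll, pitch, yaw] about the fixed x, y, z axes, in that order (R = Rz(yaw) Ry(pitch) Rx(roll)).
In Python, from plant import r, vision gives the robot as it stands.
- The arm moves only by the shell command python3 -m crank 'ROWS' [OPENING] [FORCE]. ROWS is JSON, a list of rows, each a list of 2 entries, a list of its own where there are three numbers: the shift along the tool's x, y, z in m, then the turn about the tool's z in degrees. In form: [[[tx, ty, tz], roll], ...]. A call has 1 to 20 rows; each row is the pose to reach, as a shift and turn from the pose commanded when the call began, along the tool's axes at that moment; what a row does not reach only later rows make up. A row lasts 1/10 s, in which the tool goes at most 50 mm and 8.59 degrees, less where a joint would pass 70% of its speed; a pose out of reach is approached as far as the arm can. A call with a gripper value outside its range is refused whole. OPENING is the finger opening in m, from 0 to 0.0854, set as the call begins (- or left out, the last holds). The fingers move at their own pace and stop on an object; FORCE is the grip in N (left out, the last holds). Time passes only in rows, so rows that repeat a pose let the fingers close. It gives the time, the measured TCP pose, the force and the opening at its end, in the units of the state.
- r.get_state(): the state, without advancing time (a new reading comes with each control period).
- vision.snapshot(name): name is "scene" or "top" or "wrist"; returns (picture, depth): 400x640x3 uint8, red, green, blue; 400x640 float32, mm along the optical axis (not along the pixel's ray), 0 where there is no reading.
- vision.camera_params(name): a dict with "vfov" (degrees; the focal length in pixels is half the picture's height over the tangent of half this angle, whatever the lens; pixels are square), "cx", "cy" (the principal point, pixels), "R" (3x3) and "t" (3): a world point X has camera coordinates R X + t. Camera axes: x right, y down, z forward; pixel columns grow to the right and rows downward; lengths in mm; the calibration is good to about 2 mm. A picture is of the moment at which its call begins: read the wrist's pose just before it. camera_params takes no time and is no camera call; for the wrist camera it gives the pose at the moment of the call.
- r.sign_off(): hands the job in, once; it reports no verdict.
The state is a dict: "t": time; "joint_pos": joint angles; "qd": joint speeds; "tau": joint torques, N m; "tool_pos": TCP position; "ee_rot": TCP orientation; "force": force on the tool from outside, world axes, zero at the start; "torque": the same for the moment, N m; "grip_width": finger opening in mm.
Only numpy, scipy, OpenCV 4.12 (cv2) and the standard library are available. Lean on these libraries where they do the work, as an engineer would, in place of code of your own. Each camera call takes 0.05 s, during which the arm holds its last target. There are 200 camera calls.

## Working session

There is one attempt and no reset: what is moved stays moved. The work goes in short steps, Python scripts to look and compute and a shell command to move; the robot and the scene stay as the last step left them, time stands still between calls to the robot, and variables do not carry over. Pictures are saved under pics/ and viewed, about 8 in all and at most 12, crops included, and the job is handed in when it is done.

```bash
ls; mkdir -p pics; cat > h.py <<'E'
import numpy as np, cv2
from scipy.spatial.transform import Rotation as Ro
from plant import r, vision
def snap(n,f=None):
    p=vision.camera_params(n); im,d=vision.snapshot(n)
    if f: cv2.imwrite('pics/'+f+'.png',im[:,:,::-1]); np.savez('pics/'+f+'.npz',im=im,d=d,**p)
    return im,d,p
def cloud(d,p):
    f=d.shape[0]/2/np.tan(np.radians(p['vfov'])/2)
    v,u=np.indices(d.shape)
    c=np.stack([(u-p['cx'])/f*d,(v-p['cy'])/f*d,d],-1)
    return (c-np.array(p['t']))@np.array(p['R'])   # R^T (c-t)
def load(f):
    z=np.load('pics/'+f+'.npz'); return z['im'],z['d'],{k:z[k] for k in('vfov','cx','cy','R','t')}
E
python3 - <<'E'
from h import *
a=snap('scene','s0');b=snap('top','t0')
print(r.get_state())
cv2.imwrite('pics/both.png',cv2.resize(np.vstack([a[0],b[0]])[:,:,::-1],(480,600)))
for n in(a,b): print(n[2], (n[1]==0).mean())
E
```

```text
pics
{'t': 0.1, 'joint_pos': array([-8.36112921e+01,  1.66850061e+01, -8.82491074e+00,  6.45553445e+01,
        3.47923560e-04,  8.20176561e+01]), 'qd': array([ 0.08504525, -0.05557492,  0.13967197,  0.03764374,  0.1202492 ,
       -0.07791004]), 'tau': array([ 2.27702476e-03, -5.37978780e+01,  3.31918466e+01,  9.30030219e-03,
       -1.54846616e-04, -1.03439484e-05]), 'tool_pos': array([ 130.2617058 , -508.21755282,  252.80796545]), 'ee_rot': array([-1.79990593e+02,  6.45806936e-02, -7.56289430e+01]), 'force': array([-0.05208924,  0.54888107,  0.20557479]), 'torque': array([-0.02540444,  0.03128503, -0.03562189]), 'grip_width': 85.59807456267504}
{'vfov': 56.93846793969006, 'cx': 315.0618292641485, 'cy': 197.47170299767868, 'R': array([[-0.43617425,  0.89979453,  0.01103738],
       [ 0.7397663 ,  0.36553038, -0.5649189 ],
       [-0.51234543, -0.238238  , -0.82507261]]), 't': array([ 201.96367838, -287.9542188 , 1438.39282619])} 0.0040078125
{'vfov': 44.45706087895289, 'cx': 321.08453931084506, 'cy': 203.16025231667342, 'R': array([[-0.00778103, -0.99996478,  0.00314553],
       [-0.99587794,  0.00746487, -0.09039578],
       [ 0.09036912, -0.00383593, -0.99590095]]), 't': array([  30.44347845,  495.90975797, 1615.52523301])} 0.0039765625
```

View pics/t0.png

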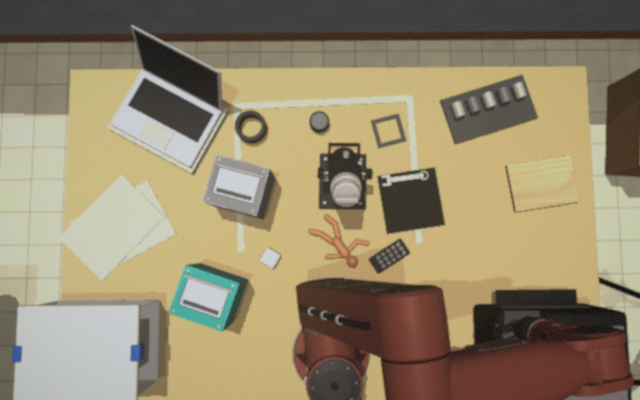

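View pics/s0.png

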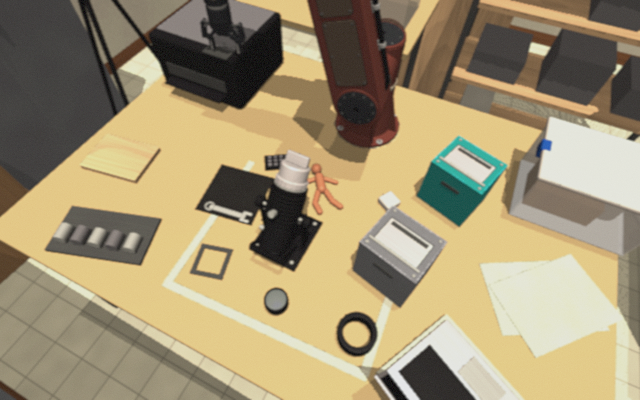

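```bash
python3 - <<'E'
from h import *
im,d,p=load('t0');X=cloud(d,p)
def info(name,m):
    P=X[m]; print(name,m.sum(),np.median(P,0).round(1),P.min(0).round(),P.max(0).round())
    rc=cv2.minAreaRect(P[:,:2].astype(np.float32)); print('  rect',np.round(rc[0],1),np.round(rc[1],1),round(rc[2],1))
v,u=np.indices(d.shape)
box=lambda a,b,c,e:(u>=a)&(u<b)&(v>=c)&(v<e)&(d>0)
info('boxtop',box(195,285,145,230)&(X[...,2]>178)&(X[...,2]<200))
info('boxall',box(195,285,145,230)&(X[...,2]>20))
dark=im.max(2)<60
info('mat',box(372,450,160,240)&dark&(X[...,2]<12))
m=box(320,372,150,215)&(X[...,2]>215); info('cover',m)
# white-ish flap in box
info('flap',box(205,275,155,215)&(im.min(2)>190)&(X[...,2]>170))
im2,d2,p2=load('s0');X2=cloud(d2,p2)
m2=(np.abs(X2[...,0]-np.median(X[m][:,0]))<120)&(np.abs(X2[...,1]-np.median(X[m][:,1]))<90)&(X2[...,2]>215)&(X2[...,2]<400)
print(m2.sum(),X2[m2].min(0),X2[m2].max(0))
# fit cover pose
from scipy.optimize import least_squares
P=np.vstack([X[m],X2[m2]])
def sdf(q):
    x,y,z,a,roll=q; s,c=np.sin(np.radians(35)),np.cos(np.radians(35))
    zz=np.array([s*np.cos(a),s*np.sin(a),c]); yy=np.cross(zz,[0,0,1]);yy/=np.linalg.norm(yy);xx=np.cross(yy,zz)
    R=np.stack([xx,yy,zz],1); L=(P-[x,y,z])@R
    L[:,:2]=L[:,:2]@np.array([[np.cos(roll),-np.sin(roll)],[np.sin(roll),np.cos(roll)]])
    def comb(a,b): return np.hypot(np.maximum(a,0),np.maximum(b,0))+np.minimum(np.maximum(a,b),0)
    cyl=comb(np.hypot(L[:,0],L[:,1])-43.5,np.abs(L[:,2]-28)-28)
    e=np.abs(L-[0,0,71])-[7,32,15]; bar=np.linalg.norm(np.maximum(e,0),axis=1)+np.minimum(e.max(1),0)
    low=comb(np.hypot(L[:,0],L[:,1])-50,np.abs(L[:,2]+50)-50)
    return np.minimum(np.minimum(cyl,bar),low)
c=np.median(P,0)
for a0 in(2.8,3.14,3.5):
    o=least_squares(sdf,[c[0]+30,c[1],222,a0,0],loss='soft_l1',f_scale=2)
    print(o.x.round(2),np.degrees(o.x[3]),np.degrees(o.x[4]),o.cost,np.median(abs(sdf(o.x))))
E
```

```text
boxtop 2568 [538.2 283.5 183.8] [444. 184. 178.] [631. 384. 196.]
  rect [538.7 283.9] [171.6 150.3] 74.5
boxall 3262 [537.9 278.6 182.7] [444. 181.  20.] [697. 451. 196.]
  rect [563.2 336.7] [310.9 175.8] 64.9
mat 2092 [ 489.2 -279.5    3.3] [ 402. -382.  -12.] [ 610. -174.   12.]
  rect [ 505.5 -277. ] [186.9 188.7] 8.2
cover 1112 [524.7 -44.  262.3] [464. -94. 215.] [628.   1. 299.]
  rect [546.  -46.9] [ 95.  163.8] 89.2
flap 765 [548.  281.9 182.4] [489. 218. 172.] [590. 352. 196.]
  rect [540.4 285. ] [122.8  74.7] 74.7
1538 [475.6402943  -90.65364428 215.11106241] [633.91038805   7.18268071 297.67487927]
[ 5.2633e+02 -4.5080e+01  2.2134e+02  3.1400e+00 -4.0000e-02] 180.0742517390776 -2.2892782537685266 7631.41787261989 1.8185120552583065
[ 5.2633e+02 -4.5080e+01  2.2134e+02  3.1400e+00 -4.0000e-02] 180.07412059689517 -2.2891253370175737 7631.417872104206 1.818509394148215
[ 5.2633e+02 -4.5080e+01  2.2134e+02  3.1400e+00 -4.0000e-02] 180.07412010456252 -2.289125684892131 7631.417872103499 1.8185093932370435
```

```bash
python3 - <<'E'
from h import *
im,d,p=load('t0')
cv2.imwrite('pics/z1.png',cv2.resize(im[145:245,198:298,::-1],(500,500),interpolation=cv2.INTER_CUBIC))
im2,d2,p2=load('s0')
a=cv2.resize(im[140:240,320:450,::-1],(390,300),interpolation=cv2.INTER_CUBIC)
b=cv2.resize(im2[200:310,340:450,::-1],(300,300),interpolation=cv2.INTER_CUBIC)
e=cv2.resize(im[145:245,198:298,::-1],(300,300),interpolation=cv2.INTER_CUBIC)
g=cv2.resize(im2[140:240,200:330,::-1],(390,300),interpolation=cv2.INTER_CUBIC)
cv2.imwrite('pics/z1.png',np.vstack([np.hstack([e,a]),np.hstack([b,g])]))
X=cloud(d,p); v,u=np.indices(d.shape)
dark=(im.max(2)<60)&(u>372)&(u<450)&(v>160)&(v<240)&(d>0)&(abs(X[...,2])<14)
n,l,st,c=cv2.connectedComponentsWithStats(dark.astype(np.uint8)); k=1+st[1:,4].argmax()
q=X[l==k]; hull=cv2.convexHull(q[:,:2].astype(np.float32)); print(cv2.minAreaRect(hull),np.median(q[:,2]))
# profile across box in its x direction, colour+height
th=np.radians(-15.5); ex=np.array([np.cos(th),np.sin(th)]); ey=np.array([-ex[1],ex[0]])
L=(X[...,:2]-[538.7,283.9]); s=L@ex; t=L@ey
for k in range(-80,81,8):
    m=(abs(s-k)<4)&(abs(t)<30)&(d>0); print(k,np.median(X[m][:,2]).round(),np.median(im[m],0)) if m.any() else 0
E
```

```text
((499.81390380859375, -277.797607421875), (175.33154296875, 188.69073486328125), 8.20159912109375) 3.3688730425196463
-80 2.0 [135. 118.  87.]
-72 182.0 [136. 133. 129.]
-64 184.0 [151. 147. 144.]
-56 184.0 [150. 147. 143.]
-48 185.0 [150. 147. 143.]
-40 183.0 [173. 174. 176.]
-32 183.0 [148. 146. 147.]
-24 184.0 [122.  121.5 116. ]
-16 182.0 [203.  206.  211.5]
-8 183.0 [206. 209. 214.]
0 183.0 [206. 209. 214.]
8 183.0 [206. 209. 214.]
16 182.0 [206. 209. 214.]
24 183.0 [206. 209. 214.]
32 183.0 [205. 208. 214.]
40 184.0 [178. 178. 182.]
48 186.0 [168. 165. 156.]
56 184.0 [151. 147. 144.]
64 185.0 [151. 148. 145.]
72 183.0 [157. 153. 146.]
```

View pics/z1.png

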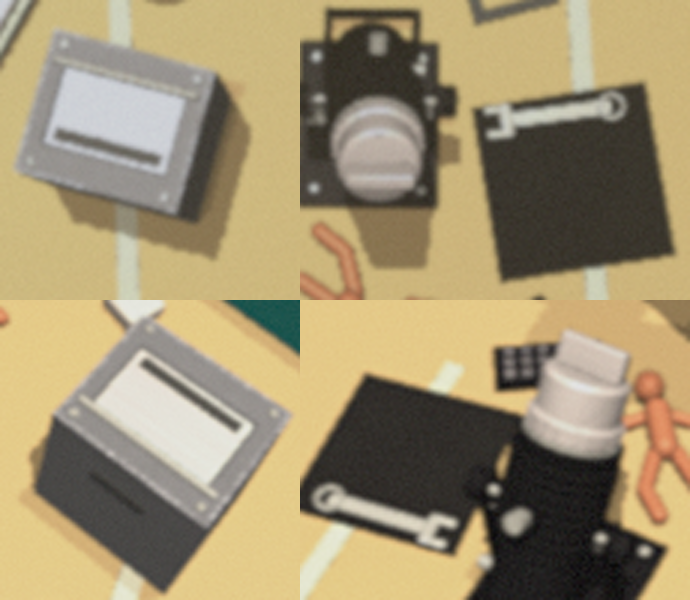

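```bash
cat >> h.py <<'E'
def rel(xyz,yaw=None):
    s=r.get_state(); R=Ro.from_euler('xyz',s['ee_rot'],degrees=True)
    d=R.inv().apply(np.array(xyz)-s['tool_pos'])/1000
    roll=0 if yaw is None else -((yaw-s['ee_rot'][2]+180)%360-180)
    print('t',round(s['t'],2),'tcp',s['tool_pos'].round(1),'rpy',s['ee_rot'].round(1),'F',s['force'].round(1),'w',round(s['grip_width'],1),'q',s['joint_pos'].round(),'\n -> shift',d.round(4),'roll',round(roll,1))
E
python3 - <<'E'
from h import *
rel([485,-45,420],0); rel([130,-508,420])
for f in('t0','s0'):
    im,d,p=load(f);X=cloud(d,p)
    m=(abs(X[...,0]-500)<60)&(abs(X[...,1]+45)<60)&(X[...,2]>225)&(X[...,2]<330);P=X[m]
    t=P[P[:,2]>283]; print(f,len(P),P[:,2].max(),np.percentile(P[:,1],[1,99]),t.mean(0).round(1))
E
```

```text
t 0.1 tcp [ 130.3 -508.2  252.8] rpy [-1.80e+02  1.00e-01 -7.56e+01] F [-0.1  0.5  0.2] w 85.6 q [-84.  17.  -9.  65.   0.  82.] 
 -> shift [-0.3609 -0.4586 -0.1667] roll -75.6
t 0.1 tcp [ 130.3 -508.2  252.8] rpy [-1.80e+02  1.00e-01 -7.56e+01] F [-0.1  0.5  0.2] w 85.6 q [-84.  17.  -9.  65.   0.  82.] 
 -> shift [-0.0005  0.0002 -0.1672] roll 0
t0 871 299.2081564719634 [-87.54950097  -2.26368556] [495.7 -44.4 289.3]
s0 1083 297.67487926970836 [-82.11345057   0.56099763] [500.9 -41.2 288.9]
```

```bash
python3 -m crank '[[[0,0,-0.05],0],[[0,0,-0.1],0],[[0,0,-0.15],0],[[-0.036,-0.046,-0.167],-8],[[-0.072,-0.092,-0.167],-16],[[-0.108,-0.138,-0.167],-24],[[-0.144,-0.183,-0.167],-32],[[-0.18,-0.229,-0.167],-40],[[-0.217,-0.275,-0.167],-48],[[-0.253,-0.321,-0.167],-56],[[-0.289,-0.367,-0.167],-64],[[-0.325,-0.413,-0.167],-70],[[-0.361,-0.459,-0.167],-75.6],[[-0.361,-0.459,-0.167],-75.6],[[-0.361,-0.459,-0.167],-75.6]]' 0.06
python3 - <<'E'
from h import *
snap('wrist','w0'); rel([485,-45,420],0)
E
```

```text
t: 1.6
tool_pos: [486.5, -42.3, 419.9]
ee_rot: [-180.0, 0.0, 0.1]
force: [-1.0, -1.0, 0.2]
grip_width: 60.1
t 1.65 tcp [488.4 -39.6 419.3] rpy [-179.9   -0.     0.2] F [-1.2  2.3 -1.1] w 59.8 q [-13.  11.   8.  87.   0.  77.] 
 -> shift [-0.0034  0.0054 -0.0007] roll 0.2
```

View pics/w0.png

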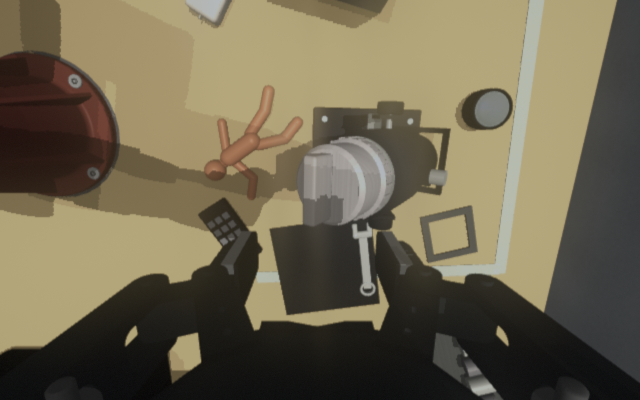

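```bash
cat > fit.py <<'E'
from h import *
from scipy.optimize import least_squares
def comb(a,b): return np.hypot(np.maximum(a,0),np.maximum(b,0))+np.minimum(np.maximum(a,b),0)
def sdf(q,P):
    x,y,z,a,roll=q; s,c=np.sin(np.radians(35)),np.cos(np.radians(35))
    zz=np.array([s*np.cos(a),s*np.sin(a),c]); yy=np.cross(zz,[0,0,1]);yy/=np.linalg.norm(yy);xx=np.cross(yy,zz)
    L=(P-[x,y,z])@np.stack([xx,yy,zz],1)
    L[:,:2]=L[:,:2]@np.array([[np.cos(roll),-np.sin(roll)],[np.sin(roll),np.cos(roll)]])
    cyl=comb(np.hypot(L[:,0],L[:,1])-43.5,np.abs(L[:,2]-28)-28)
    e=np.abs(L-[0,0,71])-[7,32,15]; bar=np.linalg.norm(np.maximum(e,0),axis=1)+np.minimum(e.max(1),0)
    return np.minimum(cyl,bar)
def run(P,q0,**k):
    o=least_squares(sdf,q0,args=(P,),loss='soft_l1',f_scale=2,**k); return o.x,np.median(abs(sdf(o.x,P))),len(P)
def pts(f,q):
    im,d,p=load(f); X=cloud(d,p); s,c=np.sin(np.radians(35)),np.cos(np.radians(35))
    zz=np.array([s*np.cos(q[3]),s*np.sin(q[3]),c]); L=X-q[:3]; ax=L@zz; rad=np.linalg.norm(L-ax[...,None]*zz,axis=-1)
    return X[(d>0)&(ax>4)&(ax<95)&(rad<52)]
E
python3 - <<'E'
from fit import *
q0=np.array([526,-45,221,3.14,0])
for fs in(['t0'],['s0'],['w0'],['t0','s0','w0']):
    q=q0
    for _ in range(3): q,e,n=run(np.vstack([pts(f,q) for f in fs]),q)
    print(fs,q[:3].round(1),np.degrees(q[3:]).round(1),round(e,2),n)
E
```

```text
['t0'] [525.2 -46.3 220.6] [180.5  -3.5] 1.84 814
['s0'] [526.2 -44.6 221.8] [180.4  -2.2] 1.7 1003
['w0'] [526.3 -44.9 221.5] [179.6  -1.8] 1.11 6672
['t0', 's0', 'w0'] [526.2 -44.9 221.5] [179.6  -1.9] 1.21 8487
```

```bash
python3 -m crank '[[[-0.003,0,0.04],0],[[-0.004,0,0.08],0],[[-0.004,0,0.09],0],[[-0.004,0,0.09],0],[[-0.004,0,0.09],0]]' 0.03
python3 - <<'E'
from h import *
rel([481.5,-44.7,306],0)
E
```

```text
t: 2.15
tool_pos: [482.0, -45.3, 331.9]
ee_rot: [180.0, -0.1, -0.1]
force: [-0.5, -0.8, 0.2]
grip_width: 29.8
t 2.15 tcp [482.  -45.3 331.9] rpy [ 1.8e+02 -1.0e-01 -1.0e-01] F [-0.5 -0.8  0.2] w 29.8 q [-14.  10.  -5.  74.   0.  76.] 
 -> shift [-0.0006 -0.0006  0.0259] roll -0.1
```

```bash
python3 -m crank '[[[0,0,0.01],0],[[0,0,0.018],0],[[0,0,0.024],0],[[0,0,0.024],0],[[0,0,0.024],0]]' 0.03
python3 - <<'E'
from h import *
im,d,p=snap('wrist','w1'); cv2.imwrite('pics/w1c.png',cv2.resize(im[120:320,180:460,::-1],(700,500)))
rel([481.5,-44.7,306],0)
E
```

```text
t: 2.65
tool_pos: [481.3, -45.0, 306.3]
ee_rot: [-180.0, 0.0, -0.0]
force: [-0.3, 0.6, -0.5]
grip_width: 29.7
t 2.7 tcp [481.4 -45.  306.5] rpy [180.  -0.  -0.] F [0.3 0.9 0.1] w 29.8 q [-14.  11.  -9.  71.   0.  76.] 
 -> shift [ 0.0001 -0.0003  0.0005] roll -0.0
```

View pics/w1c.png

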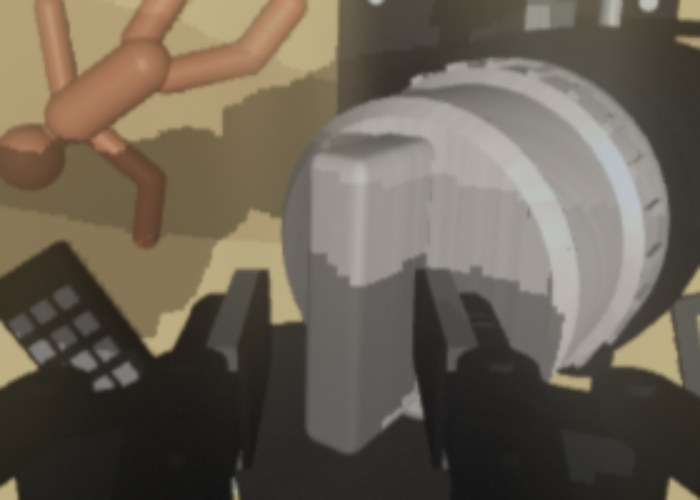

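```bash
python3 -m crank '[[[0,0,0.002],0],[[0,0,0.002],0],[[0,0,0.002],0],[[0,0,0.002],0]]' 0.008 40
```

```text
t: 3.1
tool_pos: [481.9, -45.0, 305.1]
ee_rot: [180.0, -0.1, -0.0]
force: [-0.3, 0.8, 5.4]
grip_width: 17.0
```

```bash
python3 -m crank '[[[0,0,0],-5],[[0,0,0],-10],[[0,0,0],-15],[[0,0,0],-20],[[0,0,0],-25],[[0,0,0],-30],[[0,0,0],-30]]' 0.008 40
```

```text
t: 3.8
tool_pos: [481.7, -45.4, 306.4]
ee_rot: [179.8, -0.1, 30.1]
force: [-5.3, -0.6, 18.8]
grip_width: 15.9
```

```bash
python3 -m crank '[[[0,0,-0.0015],-5],[[0,0,-0.0015],-10],[[0,0,-0.0015],-15],[[0,0,-0.0015],-20],[[0,0,-0.0015],-25],[[0,0,-0.0015],-30],[[0,0,-0.0015],-30]]' 0.008 40; python3 -c "
from h import *
print(r.get_state()['torque'],r.get_state()['grip_width'])"
```

```text
t: 4.5
tool_pos: [480.1, -45.0, 308.6]
ee_rot: [179.9, 0.0, 60.0]
force: [-15.9, 2.1, 30.7]
grip_width: 15.3
[ 0.2077339   3.09590436 -1.10147648] 15.300285616644342
```

```bash
python3 - <<'E'
from h import *
im,d,p=snap('wrist','w2'); cv2.imwrite('pics/w2c.png',cv2.resize(im[100:350,160:480,::-1],(640,500)))
E
```

```text
(no output)
```

View pics/w2c.png

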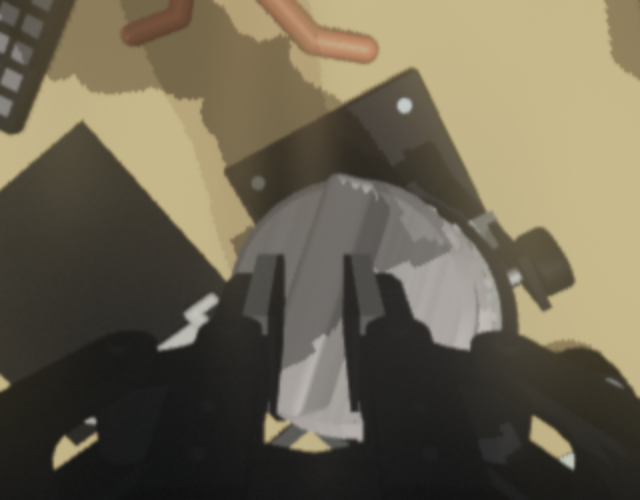

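```bash
python3 -m crank '[[[0,0,0],0],[[0,0,0],0]]' 0.022 40; python3 -m crank '[[[0,0,0],0],[[0,0,0],0],[[0,0,0],-6],[[0,0,0],-12],[[0,0,0],-18],[[0,0,0],-24],[[0,0,0],-30],[[0,0,0],-33],[[0,0,0],-33]]' 0.008 40;  python3 -c "
from h import *
print(r.get_state()['torque'],r.get_state()['joint_pos'])"
```

```text
t: 4.75
tool_pos: [481.0, -45.1, 306.3]
ee_rot: [180.0, 0.0, 60.0]
force: [-2.9, -1.0, 4.8]
grip_width: 21.8
t: 5.65
tool_pos: [482.2, -45.1, 307.1]
ee_rot: [179.8, 0.0, 93.0]
force: [-3.9, 0.6, 13.9]
grip_width: 12.9
[ 0.1915068   0.2350001  -0.70272631] [-1.40097151e+01  1.06123932e+01 -8.61424852e+00  7.06051447e+01
  2.35007372e-02 -1.70363334e+01]
```

```bash
python3 -m crank '[[[0,0,0],0],[[0,0,0],1],[[0,0,0.005],1],[[0,0,0.010],1],[[0,0,0.010],1]]' 0.026 40; python3 -c "
from h import *
rel([482,-45,297])"
```

```text
t: 6.15
tool_pos: [480.9, -44.8, 294.6]
ee_rot: [-179.9, -0.0, 92.0]
force: [-0.3, 0.5, 1.2]
grip_width: 25.7
t 6.15 tcp [480.9 -44.8 294.6] rpy [-179.9   -0.    92. ] F [-0.3  0.5  1.2] w 25.7 q [-14.  11. -10.  69.  -0. -16.] 
 -> shift [-0.0002  0.0011 -0.0024] roll 0
```

```bash
python3 -m crank '[[[0,0,0],0],[[0,0,0],0],[[0,0,0],0],[[0,-0.003,-0.004],0],[[0,-0.006,-0.008],0],[[0,-0.009,-0.012],0],[[0,-0.009,-0.012],0]]' 0.006 60; python3 -c "
from h import *
rel([482,-45,297])"
```

```text
t: 6.85
tool_pos: [472.4, -45.3, 308.7]
ee_rot: [179.9, 0.0, 92.0]
force: [0.2, -0.6, -1.0]
grip_width: 12.8
t 6.85 tcp [472.4 -45.3 308.7] rpy [179.9   0.   92. ] F [ 0.2 -0.6 -1. ] w 12.8 q [-14.  10. -10.  71.   0. -16.] 
 -> shift [0.     0.0096 0.0117] roll 0
```

```bash
python3 -m crank '[[[0,-0.010,-0.0143],0],[[0,-0.020,-0.0286],0],[[0,-0.030,-0.0428],0],[[0,-0.040,-0.0571],0],[[0,-0.045,-0.080],0],[[0,-0.045,-0.1],0],[[0,-0.045,-0.1],0]]' 0.006 60; python3 - <<'E'
from h import *
im,d,p=snap('wrist','w3');a=snap('scene','s3')
cv2.imwrite('pics/w3c.png',np.hstack([cv2.resize(im[:,:,::-1],(480,300)),cv2.resize(a[0][100:260,170:340,::-1],(319,300))]))
rel([470,-278,410])
E
```

```text
t: 7.55
tool_pos: [428.3, -47.1, 410.0]
ee_rot: [179.8, 0.1, 92.0]
force: [0.4, 0.1, -1.9]
grip_width: 12.9
t 7.65 tcp [427.6 -46.9 407.4] rpy [180.   0.  92.] F [ 0.3  0.6 -1.9] w 12.7 q [-16.   4.  -2.  84.   0. -18.] 
 -> shift [-0.2325  0.0345 -0.0025] roll 0
```

View pics/w3c.png

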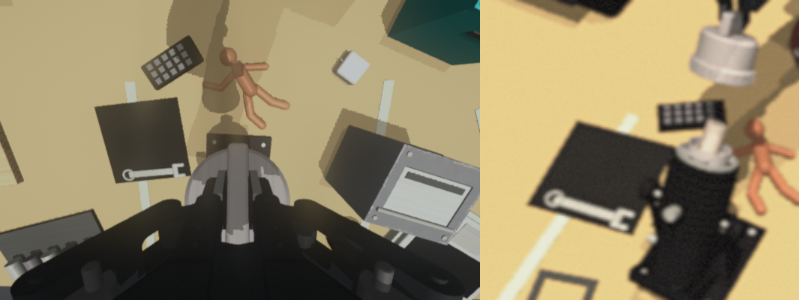

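```bash
python3 -m crank '[[[-0.03,0.001,0],0],[[-0.065,0.001,0],0],[[-0.1,0.002,0],0],[[-0.135,0.002,0],0],[[-0.17,0.003,0],0],[[-0.2,0.004,0.04],0],[[-0.22,0.0045,0.08],0],[[-0.232,0.0045,0.12],0],[[-0.232,0.0045,0.16],0],[[-0.232,0.0045,0.2],0],[[-0.232,0.0045,0.24],0],[[-0.232,0.0045,0.27],0],[[-0.232,0.0045,0.28],0],[[-0.232,0.0045,0.28],0],[[-0.232,0.0045,0.28],0]]' 0.006 60; python3 -c "
from h import *
rel([440,-278,100])"
```

```text
t: 9.15
tool_pos: [440.3, -278.9, 128.7]
ee_rot: [180.0, 0.0, 92.0]
force: [0.1, 0.5, -1.4]
grip_width: 12.8
t 9.15 tcp [ 440.3 -278.9  128.7] rpy [180.   0.  92.] F [ 0.1  0.5 -1.4] w 12.8 q [-40.  22. -21.  47.   0. -42.] 
 -> shift [ 0.0009 -0.0003  0.0287] roll 0
```

```bash
python3 -m crank '[[[0,0,0.010],0],[[0,0,0.018],0],[[0,0,0.024],0],[[0,0,0.027],0],[[0,0,0.028],0],[[0,0,0.029],0],[[0,0,0.029],0]]' 0.006 40; python3 -c "
from h import *
rel([440,-278,100])"
```

```text
t: 9.85
tool_pos: [439.8, -278.5, 99.3]
ee_rot: [180.0, 0.0, 92.0]
force: [-1.3, 1.2, 5.6]
grip_width: 13.1
t 9.85 tcp [ 439.8 -278.5   99.3] rpy [180.   0.  92.] F [-1.3  1.2  5.6] w 13.1 q [-40.  24. -23.  43.  -0. -42.] 
 -> shift [ 0.0005  0.0002 -0.0007] roll 0
```

```bash
python3 -m crank '[[[0,0.002,0.0005],0],[[0,0.005,0.0005],0],[[0,0.008,0.0005],0],[[0,0.012,0.0005],0],[[0,0.016,0.0008],0],[[0,0.020,0.001],0],[[0,0.024,0.0018],0],[[0,0.028,0.0028],0],[[0,0.032,0.0038],0],[[0,0.032,0.0038],0]]' 0.006 20; python3 - <<'E'
from h import *
snap('scene','s4');im,d,p=snap('wrist','w4');a=snap('scene')
cv2.imwrite('pics/w4c.png',np.hstack([cv2.resize(im[:,:,::-1],(480,300)),cv2.resize(a[0][100:260,170:340,::-1],(319,300))]))
rel([440,-278,100])
E
```

```text
t: 10.85
tool_pos: [472.3, -277.8, 96.0]
ee_rot: [180.0, 0.1, 92.0]
force: [-2.0, 0.5, 9.3]
grip_width: 12.9
t 11.0 tcp [ 472.2 -277.8   96.1] rpy [1.8e+02 1.0e-01 9.2e+01] F [-2.1  1.2  8.9] w 12.9 q [-38.  27. -19.  44.  -0. -40.] 
 -> shift [ 0.0009 -0.0322 -0.0039] roll 0
```

View pics/w4c.png

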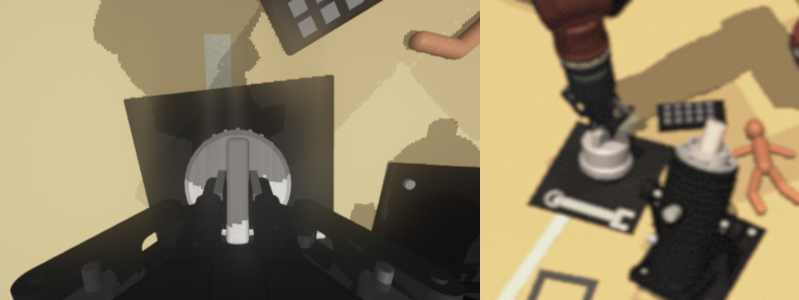

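```bash
python3 -m crank '[[[0,0.004,0.001],0],[[0,0.008,0.0022],0],[[0,0.012,0.0038],0],[[0,0.016,0.0056],0],[[0,0.02,0.0075],0],[[0,0.023,0.009],0],[[0,0.023,0.009],0],[[0,0.023,0.009],0]]' 0.006 20; python3 - <<'E'
from h import *
rel([440,-278,100])
for n in('wrist','scene'):
    im,d,p=snap(n,n[0]+'5');X=cloud(d,p)
    c=np.array([491,-278]); rr=np.hypot(X[...,0]-c[0],X[...,1]-c[1])
    m=(d>0)&(rr<45)&(X[...,2]>45)&(X[...,2]<78)&((abs(X[...,1]+278)>24)|(rr>36)); P=X[m]; 
    for k in range(6):
        A=np.c_[P[:,:2]-c,np.ones(len(P))]; b=np.linalg.lstsq(A,P[:,2],rcond=None)[0]; e=abs(A@b-P[:,2]); P=P[e<max(2,e.std()*1.5)]
    print(n,len(P),b,'tilt x,y deg',np.degrees(np.arctan(b[:2])))
E
```

```text
t: 11.8
tool_pos: [495.2, -276.9, 87.0]
ee_rot: [180.0, 0.1, 92.0]
force: [-0.8, 1.2, 8.2]
grip_width: 12.8
t 11.8 tcp [ 495.2 -276.9   87. ] rpy [1.8e+02 1.0e-01 9.2e+01] F [-0.8  1.2  8.2] w 12.8 q [-37.  29. -16.  44.  -0. -39.] 
 -> shift [ 0.0008 -0.0552 -0.013 ] roll 0
wrist 3728 [7.46309161e-02 4.22329038e-03 6.17911585e+01] tilt x,y deg [4.26812409 0.24197528]
scene 56 [-9.75359440e-02 -4.31456698e-02  6.12946384e+01] tilt x,y deg [-5.57077712 -2.47053254]
```

```bash
python3 -m crank '[[[0,0.003,0.0015],0],[[0,0.006,0.003],0],[[0,0.006,0.0035],0],[[0,0.006,0.0035],0]]' 0.006 20; python3 - <<'E'
from h import *
rel([440,-278,100])
for n in('wrist',):
    im,d,p=snap(n,n[0]+'6');X=cloud(d,p)
    c=np.array([491,-278]); rr=np.hypot(X[...,0]-c[0],X[...,1]-c[1])
    m=(d>0)&(rr<45)&(X[...,2]>45)&(X[...,2]<78)&((abs(X[...,1]+278)>24)|(rr>36)); P=X[m]; 
    for k in range(6):
        A=np.c_[P[:,:2]-c,np.ones(len(P))]; b=np.linalg.lstsq(A,P[:,2],rcond=None)[0]; e=abs(A@b-P[:,2]); P=P[e<max(2,e.std()*1.5)]
    print(n,len(P),b,'tilt x,y deg',np.degrees(np.arctan(b[:2])))
E
```

```text
t: 12.3
tool_pos: [498.2, -276.8, 85.5]
ee_rot: [-179.7, 0.1, 91.9]
force: [-22.3, 4.3, 41.8]
grip_width: 12.9
t 12.3 tcp [ 498.2 -276.8   85.5] rpy [-1.797e+02  1.000e-01  9.190e+01] F [-22.3   4.3  41.8] w 12.9 q [-36.  30. -16.  45.  -0. -38.] 
 -> shift [ 0.0007 -0.0583 -0.0142] roll 0
wrist 3450 [5.38356237e-02 2.92758239e-03 6.05027290e+01] tilt x,y deg [3.08157923 0.16773764]
```

```bash
python3 -m crank '[[[0,-0.003,-0.0025],0],[[0,-0.003,-0.0025],0]]' 0.006 20;  python3 -m crank '[[[0,0,0],0],[[0,0,0],0],[[0,0,0],0]]' 0.03 20; python3 -m crank '[[[0,0,-0.02],0],[[0,0,-0.05],0],[[0,0,-0.1],0],[[0,0,-0.15],0],[[0,0,-0.2],0],[[0,0,-0.25],0],[[0,0,-0.27],0],[[0,0,-0.27],0]]' 0.05; python3 - <<'E'
from h import *
rel([440,-278,100])
im,d,p=snap('wrist','w7');a=snap('scene','s7')
cv2.imwrite('pics/w7c.png',np.hstack([cv2.resize(im[:,:,::-1],(480,300)),cv2.resize(a[0][100:260,170:340,::-1],(319,300))]))
X=cloud(d,p)
c=np.array([493,-278]); rr=np.hypot(X[...,0]-c[0],X[...,1]-c[1])
P=X[(d>0)&(rr<50)&(X[...,2]>78)]; print('bar top',P.mean(0),np.degrees(np.arctan(np.polyfit(P[:,0],P[:,2],1)[0])))
P=X[(d>0)&(rr<50)&(X[...,2]>45)&(X[...,2]<75)]; print(P.min(0),P.max(0))
# lamp: points near axis
for f,XX,dd in(('w',X,d),('s',cloud(a[1],a[2]),a[1])):
    zz=np.array([-.5736,0,.8192]); L=XX-[526.2,-44.9,221.5]; ax=L@zz; rad=np.linalg.norm(L-ax[...,None]*zz,axis=-1)
    m=(dd>0)&(ax>20)&(ax<60)&(rad<25); Q=XX[m]; print(f,m.sum(), np.percentile(ax[m],[5,50,99]),Q.min(0),Q.max(0),np.median(Q[ax[m]>46],0))
E
```

```text
t: 12.55
tool_pos: [498.1, -276.9, 85.8]
ee_rot: [179.9, 0.0, 92.0]
force: [-0.1, 0.9, 4.0]
grip_width: 12.6
t: 12.85
tool_pos: [497.9, -276.5, 84.7]
ee_rot: [-180.0, -0.0, 92.0]
force: [0.4, -0.5, -0.3]
grip_width: 29.9
t: 13.65
tool_pos: [499.0, -277.3, 358.3]
ee_rot: [179.7, 0.2, 92.0]
force: [1.0, 0.4, -0.2]
grip_width: 50.1
t 13.65 tcp [ 499.  -277.3  358.3] rpy [179.7   0.2  92. ] F [ 1.   0.4 -0.2] w 50.1 q [-36.  20.  11.  81.   0. -38.] 
 -> shift [ 0.0023 -0.0602  0.2581] roll 0
bar top [ 487.48208892 -280.14706865  407.4199443 ] -61.850834490142866
[ 453.38607409 -315.58154841   45.21867197] [ 531.48152219 -238.59076491   74.32883916]
w 2298 [23.16604551 46.66707043 51.88914055] [484.02817368 -59.38806975 230.8821005 ] [525.51190511 -27.91424897 270.17445748] [496.36756908 -45.52899218 261.6684571 ]
s 149 [22.08155644 39.22625287 51.41957671] [487.85311425 -56.62052648 241.8648033 ] [525.95838729 -27.28110733 271.5750193 ] [502.48241435 -41.04632278 264.88681786]
```

View pics/w7c.png

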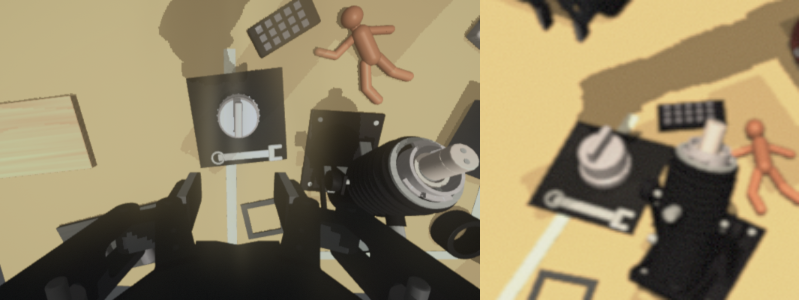

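```bash
python3 -c "
from h import *
rel([503,-45,310],90)"; python3 -m crank '[[[0.04,0,0],1],[[0.08,0,0],2],[[0.12,0,0],2],[[0.16,0,0.01],2],[[0.2,-0.003,0.02],2],[[0.225,-0.004,0.03],2],[[0.232,-0.004,0.04],2],[[0.232,-0.004,0.05],2],[[0.232,-0.004,0.05],2],[[0.232,-0.004,0.05],2]]' 0.045 40;python3 -c "
from h import *
rel([503,-45.2,261],90)"
```

```text
t 13.75 tcp [ 497.9 -276.5  354.4] rpy [-180.   -0.   92.] F [ 0.6 -0.1 -0.5] w 50.5 q [-36.  20.  11.  81.   0. -38.] 
 -> shift [0.2312 0.0131 0.0444] roll 2.0
t: 14.75
tool_pos: [485.8, -45.9, 304.5]
ee_rot: [-179.9, 0.0, 89.9]
force: [-0.4, 0.4, -0.4]
grip_width: 45.1
t 14.75 tcp [485.8 -45.9 304.5] rpy [-179.9    0.    89.9] F [-0.4  0.4 -0.4] w 45.1 q [-14.  11.  -8.  71.  -0. -14.] 
 -> shift [0.0007 0.0172 0.0435] roll -0.1
```

```bash
python3 -m crank '[[[0.0005,0.01,0],0],[[0.0005,0.017,0.008],0],[[0.0005,0.017,0.02],0],[[0.0005,0.017,0.032],0],[[0.0005,0.017,0.04],0],[[0.0005,0.017,0.043],0],[[0.0005,0.017,0.043],0],[[0.0005,0.017,0.043],0]]' 0.045 40;python3 -c "
from h import *
rel([503,-45.2,261],90)"
```

```text
t: 15.55
tool_pos: [502.9, -44.3, 262.3]
ee_rot: [180.0, 0.0, 90.0]
force: [-0.9, 0.2, 0.3]
grip_width: 45.2
t 15.55 tcp [502.9 -44.3 262.3] rpy [180.   0.  90.] F [-0.9  0.2  0.3] w 45.2 q [-13.  14. -11.  65.   0. -13.] 
 -> shift [-0.0009  0.0001  0.0013] roll -0.0
```

Clear; close and draw out along the axis.

```bash
python3 -m crank '[[[-0.0005,0,0.001],0],[[-0.0005,0,0.001],0],[[-0.0005,0,0.001],0],[[-0.0005,0,0.001],0],[[-0.0005,-0.003,-0.0033],0],[[-0.0005,-0.006,-0.0076],0],[[-0.0005,-0.006,-0.0076],0]]' 0.02 40;python3 -c "
from h import *
rel([503,-45.2,261],90)"
```

```text
t: 16.25
tool_pos: [496.4, -44.9, 270.1]
ee_rot: [-180.0, 0.0, 90.0]
force: [0.4, 0.2, 0.1]
grip_width: 28.7
t 16.25 tcp [496.4 -44.9 270.1] rpy [-180.    0.   90.] F [0.4 0.2 0.1] w 28.7 q [-14.  13. -11.  66.  -0. -14.] 
 -> shift [-0.0003  0.0066  0.0091] roll -0.0
```

```bash
python3 -m crank '[[[0,-0.0086,-0.0123],0],[[0,-0.0172,-0.0246],0],[[0,-0.0258,-0.0369],0],[[0,-0.0344,-0.0491],0],[[0,-0.043,-0.0614],0],[[0,-0.0516,-0.0737],0],[[0,-0.0516,-0.1],0],[[0,-0.0516,-0.12],0],[[0,-0.0516,-0.12],0]]' 0.02 40;python3 - <<'E'
from h import *
a=snap('scene','s8');im,d,p=snap('wrist','w8')
cv2.imwrite('pics/w8c.png',np.hstack([cv2.resize(im[:,:,::-1],(480,300)),cv2.resize(a[0][60:220,200:370,::-1],(319,300))]))
rel([538.7,283.9,400],-105.5)
E
```

```text
t: 17.15
tool_pos: [445.8, -45.0, 392.5]
ee_rot: [179.8, 0.1, 90.0]
force: [0.0, -0.2, -1.6]
grip_width: 28.6
t 17.25 tcp [445.1 -44.8 389.7] rpy [180.   0.  90.] F [-0.6  0.3 -1. ] w 28.7 q [-15.   6.  -2.  82.   0. -15.] 
 -> shift [ 0.3288  0.0934 -0.0103] roll -164.5
```

View pics/w8c.png

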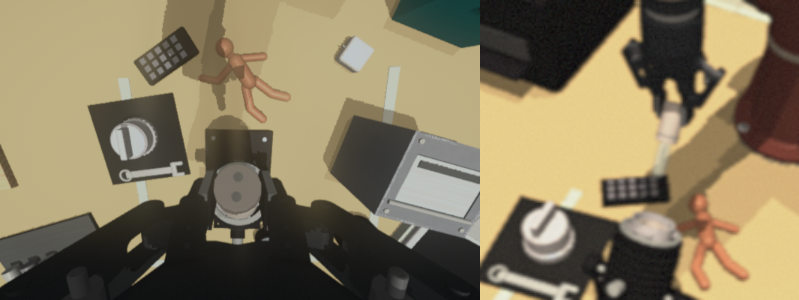

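```bash
python3 -m crank '[[[0.01,0.005,0],-8.4],[[0.03,0.015,0],-16.8],[[0.05,0.025,0],-25.2],[[0.07,0.035,0],-33.6],[[0.09,0.045,0],-42],[[0.11,0.055,0],-50.4],[[0.13,0.065,0],-58.8],[[0.15,0.075,0],-67.2],[[0.17,0.085,0],-75.6],[[0.19,0.1,0],-84],[[0.21,0.11,0],-92.4],[[0.23,0.12,0],-100.8],[[0.25,0.13,0],-109.2],[[0.27,0.14,0],-117.6],[[0.28,0.15,0],-126],[[0.29,0.155,0],-134.4],[[0.3,0.16,0],-142.8],[[0.305,0.163,0],-151],[[0.31,0.166,0],-159],[[0.31,0.166,0],-164.5]]' 0.02 40; python3 -m crank '[[[0,0,0.02],0],[[0,0,0.04],0],[[0,0,0.06],0],[[0,0,0.06],0],[[0,0,0.06],0]]'
python3 - <<'E'
from h import *
rel([611.2,264.6,298],-105.5)
a=snap('scene','s9');im,d,p=snap('wrist','w9')
cv2.imwrite('pics/w9c.png',np.hstack([cv2.resize(im[:,:,::-1],(480,300)),cv2.resize(a[0][150:310,330:500,::-1],(319,300))]))
E
```

```text
t: 19.25
tool_pos: [611.3, 265.6, 387.6]
ee_rot: [179.9, -0.1, -105.2]
force: [-0.7, 0.9, -1.3]
grip_width: 28.5
t: 19.75
tool_pos: [611.0, 264.9, 329.1]
ee_rot: [179.9, -0.1, -105.5]
force: [0.7, 0.9, -1.5]
grip_width: 28.8
t 19.75 tcp [611.  264.9 329.1] rpy [ 1.799e+02 -1.000e-01 -1.055e+02] F [ 0.7  0.9 -1.5] w 28.8 q [  17.   32.   27.   85.   -0. -147.] 
 -> shift [ 0.0002 -0.0004  0.0311] roll -0.0
```

View pics/w9c.png

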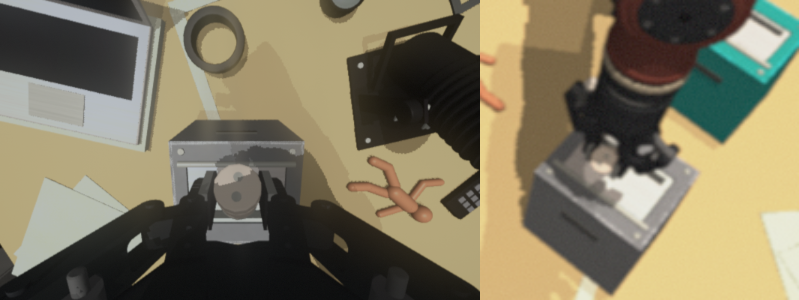

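```bash
python3 -m crank '[[[0,0,0.015],0],[[0,0,0.031],0],[[0,0.009,0.043],0],[[0,0.017,0.056],0],[[0,0.026,0.068],0],[[0,0.034,0.08],0],[[0,0.043,0.0925],0],[[0,0.043,0.0925],0]]'; python3 -m crank '[[[0,0.0086,0.0123],0],[[0,0.017,0.0245],0],[[0,0.026,0.037],0],[[0,0.034,0.049],0],[[0,0.043,0.0615],0],[[0,0.043,0.0615],0],[[0,0.043,0.0615],0]]'
python3 - <<'E'
from h import *
rel([528.2,287.6,175],-105.5)
E
```

```text
t: 20.65
tool_pos: [568.8, 276.9, 236.7]
ee_rot: [179.9, -0.0, -105.5]
force: [-0.7, 0.3, -1.6]
grip_width: 28.7
t: 21.35
tool_pos: [529.5, 288.2, 176.7]
ee_rot: [-179.9, 0.0, -105.5]
force: [-0.2, -0.5, -1.7]
grip_width: 28.7
t 21.35 tcp [529.5 288.2 176.7] rpy [-179.9    0.  -105.5] F [-0.2 -0.5 -1.7] w 28.7 q [  22.   28.   -4.   58.   -0. -143.] 
 -> shift [0.001  0.0011 0.0017] roll -0.0
```

Inserted without contact loads. Release, retract and check.

```bash
python3 -m crank '[[[0,0,0],0],[[0,0,0],0],[[0,0,0],0],[[0,0,0],0],[[0,0,0],0]]' 0.05; python3 -m crank '[[[0,0,-0.02],0],[[0,0,-0.05],0],[[0,0,-0.09],0],[[0,0,-0.13],0],[[0,0,-0.17],0],[[0,-0.04,-0.2],0],[[0,-0.04,-0.2],0],[[0,-0.04,-0.2],0]]'
python3 - <<'E'
from h import *
rel([528.2,287.6,175],-105.5)
a=snap('scene','s10');im,d,p=snap('wrist','w10')
cv2.imwrite('pics/w10c.png',np.hstack([cv2.resize(im[:,:,::-1],(480,300)),cv2.resize(a[0][120:320,180:470,::-1],(319,300))]))
th=np.radians(-15.5); ex=np.array([np.cos(th),np.sin(th)]); ey=np.array([-ex[1],ex[0]])
X=cloud(d,p); L=X[...,:2]-[539.5,284.5]; s=L@ex; t=L@ey
print([(k,np.median(X[(abs(s-k)<4)&(abs(t)<40)&(d>0)][:,2]).round(1)) for k in range(-40,41,10)])
E
```

```text
t: 21.85
tool_pos: [528.7, 288.2, 175.8]
ee_rot: [-180.0, 0.0, -105.5]
force: [0.7, 0.9, 0.5]
grip_width: 49.9
t: 22.65
tool_pos: [567.9, 277.2, 375.5]
ee_rot: [-180.0, 0.0, -105.6]
force: [-0.7, -0.6, -0.9]
grip_width: 49.8
t 22.65 tcp [567.9 277.2 375.5] rpy [-180.     0.  -105.6] F [-0.7 -0.6 -0.9] w 49.8 q [  19.   28.   27.   88.    0. -145.] 
 -> shift [0.0008 0.0411 0.2005] roll -0.1
[(-40, np.float64(183.5)), (-30, np.float64(184.8)), (-20, np.float64(183.5)), (-10, np.float64(183.3)), (0, np.float64(183.3)), (10, np.float64(183.2)), (20, np.float64(185.5)), (30, np.float64(375.9)), (40, np.float64(436.4))]
```

View pics/w10c.png

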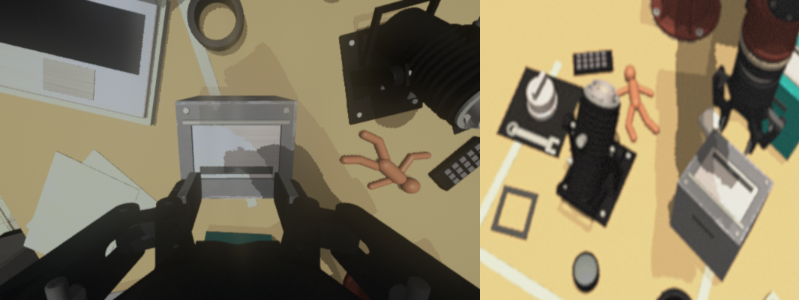

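```bash
python3 -c "
from h import *
r.sign_off(); print('ok')"
```

```text
the job is handed in; nothing more can be done
ok
```

The job is done and handed in at about 22.8 s on the robot's clock, against the 58 s limit.

- **Cover:** I turned it about a quarter turn anticlockwise and lifted it off along its axis. On the mat I tipped it upright while still holding it, then let go. It stands near the mat's centre, clear of the wrench.
- **Lamp:** I drew it out by its base and pushed it glass first through the flap of the grey box, where I let it go.

**Last checks:**
- The last pictures show the cover upright on the mat, and no lamp in the gripper or on the bench. The other bench items in view look to be where they were; I judged that by eye and did not measure them.
- Depth readings over the flap are level at 183–185 mm, so it is shut. Two readings near its hinge edge were blocked by the gripper.
- The gripper was clear of everything, with force readings of about zero.

**What disagreed or fell short:**
- While I pressed the cover flat, the wrist force briefly reached about 48 N; I backed off before letting go. That load went through the finger pads, not the gripper's body.
- Just before I let the cover go, a depth fit still gave 3° of tilt. The jump in force and the later pictures suggest it is sitting flat.
- A tilt check after I let go picked up the gripper's own points, so I ignored it.

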